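Hold a thumb slug down in the sprung length gauge

ROBOT

A 6-joint arm with a two-finger parallel gripper is mounted at the origin on a cart in front of the work surface, level with it; the furniture and walls round the work are solid. World frame = base frame: x ahead of the robot, y to its left, z up, the work surface at z = 0. Lengths are in m, angles in rad, forces in N, time in s.
With the tool pointing down it reaches from about 0.35 to 0.975 m from the base axis. Payload 4.9 kg.
Tool frame: the origin (TCP) lies at the very end of the fingers, on their centre line; the grasp point (between the pads) lies 19 mm behind it (ctrl.grip_point_offset is the distance from the TCP to the grasp point, in m); z points along the fingers, y is the line along which they close (so a half turn about z gives the same grasp; the last joint's range is limited). The gripper opens to 85 mm and grips with 20 to 120 N. Pads are 22 mm wide; open, the fingers measure 114 mm over their backs; the gripper's body (76 mm by 85 mm) begins 54 mm behind the grasp point. The pads swing forward as they close: fully open they stand 13 mm farther back than shut.
Start: joints at [1.098, 0.053, 1.613, -0, 1.476, -0.119], TCP at [0.217, 0.586, 0.231] pointing down, gripper open.
Joint ranges: [-3.01, 3.01], [-1.01, 2.22], [0.06, 2.58], [-1.02, 4.17], [0.09, 2.62], [-3.14, 3.14]. Speed limits (rad/s): [2.57, 2.57, 3.14, 3.14, 3.14, 3.14].

INTERFACE

Orientations are given as a rotation vector (axis times angle).
In Python, from station import ctrl gives the robot as it stands.
- The arm moves only by the tool send_rows, never from a script. Its argument "rows" is a list of rows, each a list of 3 entries, a list of its own where there are three numbers: the finger opening in cm, from 0 to 8.54, then the shift along the tool's x, y, z in cm, then the turn about the tool's z in degrees. A call has 1 to 10 rows; each row shifts and turns the commanded pose from where the row before left it, along the tool's axes as they then stand; what a row does not reach is not made up. A row lasts 1/8 s, in which the tool goes at most 62.5 mm and 10.7 degrees, less where a joint would pass 70% of its speed; a pose out of reach is approached as far as the arm can. A call with a gripper value outside its range is refused whole. The fingers move at their own pace and stop on an object; "newtons" is the grip in N (left out, the last holds). Time passes only in rows, so rows that do not move let the fingers close. It gives the time, the measured TCP pose, the force, the opening and the grip force at its end, in the units of the state.
- ctrl.get_obs(): the state, without advancing time (a new reading comes with each control period).
- ctrl.get_image(name): name is "scene" or "top" or "wrist"; returns a dict with "frame" (480x640x3 uint8, red, green, blue), "range_z" (480x640 float32, m along the optical axis (not along the pixel's ray), 0 where there is no reading), "fx", "fy", "cx", "cy" (pixels), "cam_to_world" (4x4, takes a point from camera to world coordinates). Camera axes: x right, y down, z forward; pixel columns grow to the right and rows downward; lengths in m; the calibration is good to about 2 mm. A picture is of the moment at which its call begins.
- ctrl.finish_job(): hands the job in; it is judged then, once.
The state is a dict: "t": time; "q": joint angles; "dq": joint speeds; "effort": joint torques, N m; "tool_pos": TCP position; "tool_rot": TCP orientation; "contact_force": force on the tool from outside, world axes, zero at the start; "wrist_torque": the same for the moment, N m; "opening": finger opening in m; "grip_force": force on a finger pad.
Only numpy, scipy, OpenCV 4.12 (cv2) and the standard library are available. Lean on these libraries where they do the work, as an engineer would, in place of code of your own. Each camera call takes 0.05 s, during which the arm holds its last target. There are 200 camera calls.

TASK

Stand the blue thumb-slug tube in the orange spring ring of the length gauge and press it down against the spring until you feel it come up firmly on the hidden stop inside (how deep that lies differs every time), without ramming it. Finish while still pressing it there, upright and firmly on the stop, as if for someone to mark its length; leave the red and white tubes standing where they are.

Things in the scene. Friction and masses are not known exactly. Their poses are not given: they have to be found in the camera images.
- blue_tube: Blue plastic thumb-slug tube, a cylinder 25.4 mm in diameter and 70 mm tall (take it as solid), about 0.03 to 0.05 kg, standing upright. Origin at the centre of its underside, z along its axis, up.
- red_tube: Red tube, 25.4 mm in diameter and 51 mm tall, standing upright; a bystander. Origin at the centre of its underside, z up.
- white_tube: White tube standing at the front, beside the blue and red ones, 32 mm in diameter and 65 mm tall, upright; a bystander. Origin at the centre of its underside, z up.
- gauge_foot: Dark steel foot plate of the length gauge, 120 x 92 x 10 mm, fixed to the worktop, with the hidden stop (upright pin, 13 mm across, rubber top) in the middle of its well. Origin at the centre of the plate's underside, z up; the ring's axis passes through it. The stop's top yields about 1 mm for 4 N over its first 5 mm, then is hard.
- ring_seat (a point): Centre of the seat in the orange spring ring, 61 mm above the worktop while the ring is up; moves straight down with the ring. The tube's underside rests on it. Above the seat the ring has a bore of 31 mm, widening to 40 mm at its rim 20 mm above the seat; outside it is 48 mm across there. The seat has a 19 mm hole for the stop.
- ring (a joint): How far the spring ring is pressed down, in m: 0 is up, 0.028 its limit. The spring resists with about 1.5 N at first and 0.15 N more for each mm. A tube on the seat meets the hidden stop somewhere between 0.008 and 0.022, differing each time; from there the resistance rises steeply.
- gauge_housing: Blue round housing fixed on the foot plate, 76 mm across at its base, 67 mm at its top, which is 45 mm above the worktop; a small black clamp knob on its -x side reaches 45 mm from the axis. It holds the spring ring. Origin on the ring's axis at worktop height, z up. Beware: wall drawers hang 0.5 m above the worktop from about 0.57 m ahead of the robot.
Mind the look-alikes: they are no part of the job. Of the things that look like the blue_tube, take the one that is farthest from the robot's base at the start. Of the things that look like the gauge_foot, the larger one is meant.

How it is judged:
At the end, for the whole second after the job is handed in: The blue tube stands on the seat of the spring ring (within 3 mm in height and 6 mm sideways, tilted under 0.12 rad), the ring is pressed down more than 6 mm, and the robot is still pressing the tube on the hidden stop with 3 to 35 N, at rest; the red and white tubes stand upright (contact force between blue_tube and gauge_foot between 3 and 35 N and horizontal distance between blue_tube and ring_seat below 0.006 m and z of blue_tube in the frame of ring_seat below 0.003 m and value of joint ring above 0.006 m and angle between blue_tube's own z axis and vertical below 0.12 rad and linear speed of blue_tube below 0.02 m/s and angle between each of red_tube, white_tube's own z axis and vertical below 0.2 rad); the arm keeps its last pose, push and grip.
It fails at once if the tube is rammed on the stop or the plate with more than 45 N (contact force between blue_tube and gauge_foot above 45 N).
It fails at once if the red tube is pushed away (30 mm) or knocked over (distance of red_tube from where it was at the start of the episode above 0.03 m or angle between red_tube's own z axis and vertical above 0.5 rad).
It fails at once if the white tube is pushed away (30 mm) or knocked over (distance of white_tube from where it was at the start of the episode above 0.03 m or angle between white_tube's own z axis and vertical above 0.5 rad).
It also fails if it takes over 40 s, if anything falls off the work surface, if the arm or the gripper's body presses on something with over 40 N, if the wrist force passes 120 N, or if a joint passes its speed limit or range.

## Working session

There is one attempt and no reset: what is moved stays moved. The work goes in short steps, Python scripts to look and compute and a tool call to move; the robot and the scene stay as the last step left them, time stands still between calls to the robot, and variables do not carry over. Pictures are saved under pics/ and viewed, at most 10 in all, crops included, and the job is handed in when it is done.

Besides the shell and the picture viewer there is one more tool, called in YAML: its name, and indented under it one key for each argument. send_rows: Moves the arm, as the interface text tells. Its arguments: {"type":"object","properties":{"rows":{"type":"array","items":{"type":"array"}},"newtons":{"type":"number"}},"required":["rows"]}

```bash
mkdir -p pics; ls; cat > h.py <<'E'
import numpy as np, cv2
from station import ctrl
def grab(n):
    d=ctrl.get_image(n); return d
def pts(d):
    z=d["range_z"]; v,u=np.mgrid[0:480,0:640]
    P=np.stack([(u-d["cx"])/d["fx"]*z,(v-d["cy"])/d["fy"]*z,z],-1)
    T=np.array(d["cam_to_world"]); W=P@T[:3,:3].T+T[:3,3]; W[z<=0]=np.nan; return W
E
python3 - <<'E'
from h import *
o=ctrl.get_obs(); print(o)
for n in("scene","top"):
    d=grab(n); cv2.imwrite(f"pics/{n}1.png",d["frame"][:,:,::-1]); np.savez(f"pics/{n}1.npz",W=pts(d),f=d["frame"]); print(n,np.round(d["cam_to_world"],3).tolist())
E
```

```text
pics
{'t': 0.0, 'q': array([ 1.09798552e+00,  5.33470763e-02,  1.61430774e+00,  2.10629953e-05,
        1.47597605e+00, -1.18987619e-01]), 'dq': array([ 0.00171696,  0.00132023, -0.00137748, -0.00076533, -0.00216133,
       -0.00016215]), 'effort': array([-2.19145863e-03, -3.93681943e+01, -3.70172060e+01, -3.12323000e-04,
        6.98476390e-03,  2.59572055e-06]), 'tool_pos': array([0.21625593, 0.58573188, 0.23006087]), 'tool_rot': array([-5.52784292e-01, -3.09195159e+00,  3.05227302e-03]), 'contact_force': array([-0.9521043 ,  0.20533902, -0.7372583 ]), 'wrist_torque': array([ 0.02567807,  0.02498171, -0.02082818]), 'grip_force': 0.0, 'opening': 0.08519774597921037}
scene [[0.57, -0.417, 0.708, -0.201], [-0.822, -0.292, 0.489, -0.468], [0.003, -0.861, -0.509, 0.505], [0.0, 0.0, 0.0, 1.0]]
top [[-0.024, -0.982, 0.187, 0.175], [-1.0, 0.023, -0.007, -0.061], [0.003, -0.187, -0.982, 1.248], [0.0, 0.0, 0.0, 1.0]]
```

View pics/scene1.png

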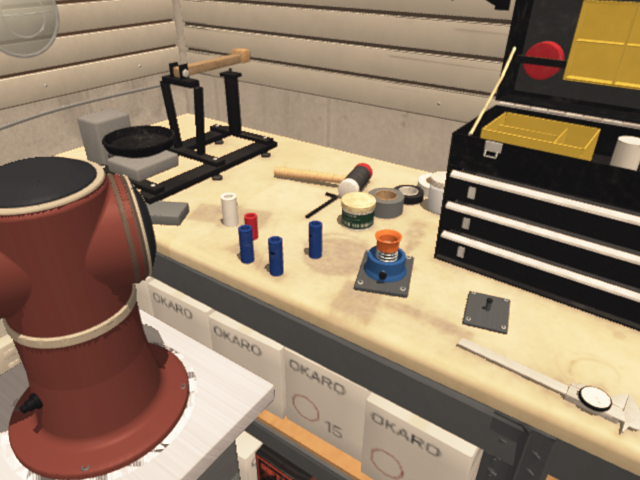

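View pics/top1.png

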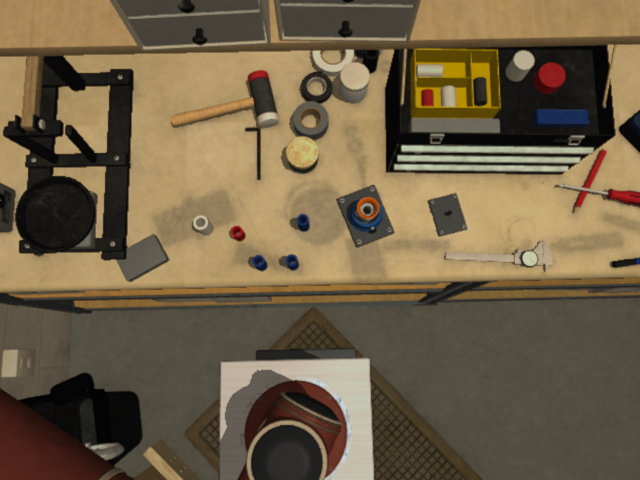

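Blue look-alikes: scene (246,243), (276,256) and (315,240), which are (259,262), (291,262) and (303,222) in top. Gauge plates: the one with the orange ring at top (366,214), and a small plate at (447,214). Red is at (237,233), white at (201,225). Next I'll measure their distances from the base.

```bash
python3 - <<'E'
from h import *
for n in("top","scene"):
    D=np.load(f"pics/{n}1.npz");W=D["W"];f=D["f"]
    hsv=cv2.cvtColor(f,cv2.COLOR_RGB2HSV)
    for c,lo,hi in(("blue",(100,120,30),(125,255,255)),("red",(172,150,60),(180,255,255)),("orange",(5,170,120),(16,255,255))):
        m=cv2.inRange(hsv,lo,hi)
        k,l,s,ce=cv2.connectedComponentsWithStats(m)
        for i in range(1,k):
            if s[i,4]<40: continue
            P=W[l==i];P=P[~np.isnan(P[:,0])]
            if len(P)<20 or P[:,2].max()>0.2: continue
            t=P[P[:,2]>np.percentile(P[:,2],95)-0.006]
            mid=(t.max(0)+t.min(0))/2
            print(n,c,ce[i].round(),s[i,4],"top mid",mid.round(4),"med",np.median(P,0).round(3),"zmax",P[:,2].max().round(3),"ext",(t.max(0)-t.min(0)).round(3),"r",np.hypot(*mid[:2]).round(3))
D=np.load("pics/top1.npz");W=D["W"];
t=W[205:240,185:220].reshape(-1,3);t=t[(t[:,2]>.055)&(t[:,2]<.08)];print("white",(t.max(0)+t.min(0))/2,t.max(0)-t.min(0))
f=D["f"][170:290,220:420]; g=np.load("pics/scene1.npz")["f"][200:300,220:430]
cv2.imwrite("pics/crop1.png",np.vstack([cv2.resize(f,(500,300)),cv2.resize(g,(500,240))])[:,:,::-1])
E
```

```text
top blue [363. 220.] 341 top mid [ 0.4561 -0.1642  0.0459] med [ 0.44  -0.152  0.042] zmax 0.05 ext [0.06  0.064 0.008] r 0.485
top blue [303. 222.] 139 top mid [ 0.4384 -0.0253  0.0709] med [ 0.439 -0.026  0.061] zmax 0.074 ext [0.022 0.021 0.007] r 0.439
top blue [292. 262.] 116 top mid [ 0.3528 -0.0019  0.0717] med [ 0.352 -0.001  0.068] zmax 0.076 ext [0.024 0.023 0.008] r 0.353
top blue [259. 262.] 124 top mid [0.3528 0.0667 0.0709] med [0.353 0.067 0.067] zmax 0.075 ext [0.023 0.023 0.008] r 0.359
top red [580. 198.] 40 top mid [ 0.4883 -0.6476  0.0098] med [ 0.487 -0.647  0.009] zmax 0.013 ext [0.028 0.018 0.007] r 0.811
top red [623. 199.] 45 top mid [ 0.4806 -0.7327  0.0255] med [ 0.481 -0.736  0.022] zmax 0.03 ext [0.013 0.036 0.008] r 0.876
top orange [368. 206.] 198 top mid [ 0.4599 -0.1637  0.0824] med [ 0.467 -0.164  0.08 ] zmax 0.086 ext [0.045 0.044 0.008] r 0.488
scene blue [315. 240.] 396 top mid [ 0.4368 -0.0269  0.0673] med [ 0.43  -0.031  0.041] zmax 0.071 ext [0.024 0.022 0.008] r 0.438
scene blue [246. 244.] 424 top mid [0.352  0.0678 0.0672] med [0.345 0.062 0.043] zmax 0.071 ext [0.023 0.025 0.008] r 0.359
scene blue [275. 256.] 445 top mid [ 0.3518 -0.0019  0.0668] med [ 0.344 -0.007  0.042] zmax 0.07 ext [0.025 0.022 0.007] r 0.352
scene blue [385. 267.] 816 top mid [ 0.4541 -0.1653  0.0423] med [ 0.435 -0.177  0.031] zmax 0.046 ext [0.062 0.064 0.008] r 0.483
scene red [252. 226.] 96 top mid [0.3911 0.0883 0.0546] med [0.415 0.106 0.038] zmax 0.067 ext [0.061 0.061 0.025] r 0.401
scene orange [388. 240.] 451 top mid [ 0.4584 -0.1632  0.0782] med [ 0.457 -0.163  0.073] zmax 0.082 ext [0.049 0.044 0.007] r 0.487
white [0.43919802 0.18965816 0.06393129] [0.03197196 0.03235496 0.01708654]
```

View pics/crop1.png

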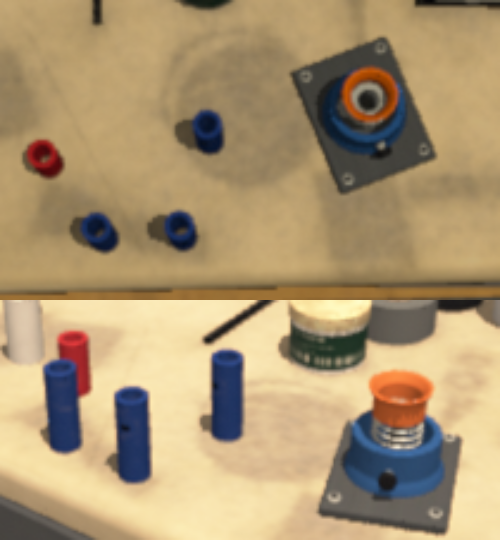

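The middle-right tube at (0.438,-0.026) is the farthest of the three (r 0.439 against 0.36), and the foot with the orange ring at (0.459,-0.164) is the larger plate. Next is a path check and tool-frame shifts.

```bash
cat >> h.py <<'E'
from scipy.spatial.transform import Rotation as Ro
def shift(target):
    o=ctrl.get_obs(); R=Ro.from_rotvec(o["tool_rot"]).as_matrix()
    s=R.T@(np.array(target)-o["tool_pos"])*100
    print("pos",o["tool_pos"].round(4),"z axis",R[:,2].round(4),"y axis",R[:,1].round(3),"shift cm",s.round(2)); return s
E
python3 - <<'E'
from h import *
shift([.4375,-.026,.15])
W=np.vstack([np.load(f"pics/{n}1.npz")["W"].reshape(-1,3) for n in("scene","top")]);W=W[~np.isnan(W[:,0])]
a=np.array([.216,.586]);b=np.array([.4375,-.026]);u=(b-a)/np.linalg.norm(b-a)
s=(W[:,:2]-a)@u;d=(W[:,:2]-a)@np.array([-u[1],u[0]])
for k in np.arange(0,.7,.1):
    m=(s>k)&(s<k+.1)&(abs(d)<.12)&(W[:,0]>.28)
    print(k.round(1),W[m][:,2].max().round(3) if m.any() else None)
E
```

```text
pos [0.2163 0.5858 0.2302] z axis [-9.0e-04 -1.6e-03 -1.0e+00] y axis [ 0.346  0.938 -0.002] shift cm [-41.95 -49.71   8.1 ]
0.0 0.007
0.1 0.138
0.2 0.139
0.3 0.032
0.4 0.072
0.5 0.077
0.6 0.076
```

send_rows:
  rows:
    - [8,[-3,-3.5,0],0]
    - [8,[-4,-4.7,0],0]
    - [8,[-4,-4.7,0],0]
    - [8,[-4,-4.7,0],0]
    - [8,[-4,-4.7,0],0]
    - [8,[-4,-4.7,0],0]
    - [8,[-4,-4.7,0],0]
    - [8,[-4,-4.7,0],0]
    - [8,[-4,-4.7,0],0]
    - [8,[-4,-4.7,0],0]
  newtons: 60

```text
t: 1.35
tool_pos: [0.4238, 0.0195, 0.2311]
tool_rot: [0.553, 3.092, 0.0]
contact_force: [1.7, 0.4, 0.1]
opening: 0.0801
grip_force: 0.0
```

send_rows:
  rows:
    - [7,[-3,-3.9,2],0]
    - [7,[0,0,4],0]
    - [7,[0,0,0],0]
    - [7,[0,0,0],0]

```text
t: 1.85
tool_pos: [0.4386, -0.0251, 0.1723]
tool_rot: [0.552, 3.092, 0.0]
contact_force: [0.2, -0.0, 0.7]
opening: 0.0703
grip_force: 0.0
```

```bash
python3 - <<'E'
from h import *
shift([.4375,-.026,.031])
d=grab("wrist");W=pts(d);cv2.imwrite("pics/w1.png",d["frame"][:,:,::-1])
hsv=cv2.cvtColor(d["frame"],cv2.COLOR_RGB2HSV);m=cv2.inRange(hsv,(100,120,20),(125,255,255))
k,l,s,ce=cv2.connectedComponentsWithStats(m)
for i in range(1,k):
    if s[i,4]<200: continue
    P=W[l==i];P=P[~np.isnan(P[:,0])]
    if len(P)<20: continue
    t=P[(P[:,2]>.062)&(P[:,2]<.08)]
    if len(t)<10: continue
    print(ce[i].round(),s[i,4],((t.max(0)+t.min(0))/2).round(4),(t.max(0)-t.min(0)).round(3))
E
```

```text
pos [ 0.4386 -0.0251  0.1723] z axis [ 9.e-04 -1.e-04 -1.e+00] y axis [0.346 0.938 0.   ] shift cm [ 0.09 -0.12 14.13]
```

View pics/w1.png

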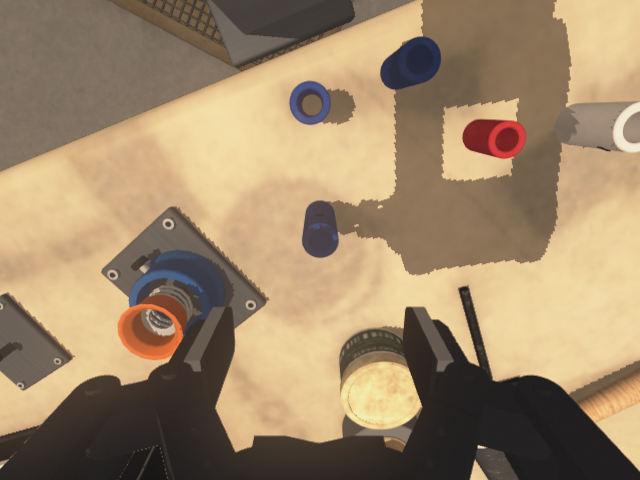

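The wrist view shows the target tube at (320,230), centred between the fingers, with the ring at (150,330). Descending and grasping.

send_rows:
  rows:
    - [7,[0.1,-0.1,4],0]
    - [7,[0,0,4],0]
    - [7,[0,0,3.5],0]
    - [7,[0,0,2.6],0]
    - [7,[0,0,0],0]
    - [2,[0,0,0],0]
    - [2,[0,0,0],0]
    - [2,[0,0,0],0]
    - [2,[0,0,0],0]
    - [2,[0,0,0],0]
  newtons: 60

```text
t: 3.15
tool_pos: [0.4385, -0.0263, 0.032]
tool_rot: [0.552, 3.09, 0.0]
contact_force: [-0.6, 0.8, 6.7]
opening: 0.024
grip_force: 58.5
```

send_rows:
  rows:
    - [2,[0,0,0],0]
    - [2,[0,0,-1],0]
    - [2,[0,0,-4],0]
    - [2,[0,0,-4],0]
    - [2,[0,0,-1],0]
    - [2,[0,0,0],0]

```text
t: 3.9
tool_pos: [0.4371, -0.0261, 0.1304]
tool_rot: [0.553, 3.092, -0.0]
contact_force: [0.4, 0.5, -0.7]
opening: 0.0243
grip_force: 58.8
```

```bash
python3 - <<'E'
from h import *
o=ctrl.get_obs();print(o["contact_force"],o["grip_force"],o["opening"])
shift([.459,-.1635,.131])
d=grab("scene");W=pts(d);f=d["frame"];cv2.imwrite("pics/s2.png",cv2.resize(f[120:320,220:460],None,fx=3,fy=3)[:,:,::-1])
E
```

```text
[ 0.38592344  0.51492479 -0.72839383] 58.82161259651184 0.024339550026163018
pos [ 0.4371 -0.0261  0.1304] z axis [ 8.e-04 -3.e-04 -1.e+00] y axis [0.347 0.938 0.   ] shift cm [ -6.82 -12.13  -0.05]
```

View pics/s2.png

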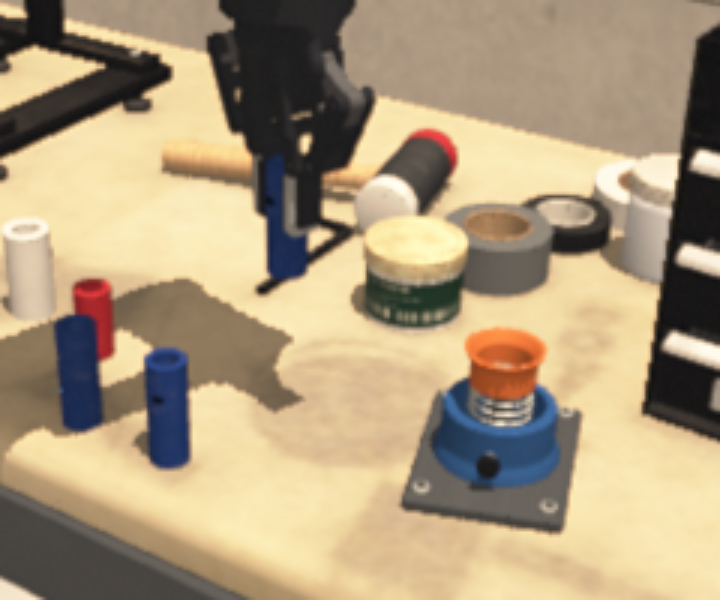

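The tube is held upright and nothing else has been disturbed. The ring is at crop (505,360). Moving above it.

send_rows:
  rows:
    - [2,[-1,-1.8,0],0]
    - [2,[-2,-3.5,0],0]
    - [2,[-2,-3.5,0],0]
    - [2,[-1.5,-2.6,0],0]
    - [2,[-0.4,-0.7,0],0]
    - [2,[0,0,0],0]
    - [2,[0,0,0],0]

```text
t: 4.82
tool_pos: [0.4593, -0.1624, 0.1295]
tool_rot: [-0.551, -3.091, -0.001]
contact_force: [-0.2, -0.8, -0.3]
opening: 0.024
grip_force: 58.9
```

```bash
python3 - <<'E'
from h import *
shift([.4597,-.1635,.112])
for n in("scene","top"):
    d=grab(n);W=pts(d);f=d["frame"]
    hsv=cv2.cvtColor(f,cv2.COLOR_RGB2HSV)
    for c,lo,hi in(("blue",(100,120,20),(125,255,255)),("orange",(5,170,100),(16,255,255))):
        m=cv2.inRange(hsv,lo,hi).astype(bool)&(np.hypot(W[...,0]-.459,W[...,1]+.1635)<.04)&(W[...,2]>(.09 if c=="blue" else .055))
        if c=="orange": m&=W[...,2]<.09
        P=W[m]
        if len(P)>10: print(n,c,len(P),"min",P.min(0).round(4),"max",P.max(0).round(4),"mid",((P.max(0)+P.min(0))/2).round(4),"med",np.median(P,0).round(4))
    if n=="scene": cv2.imwrite("pics/s3.png",cv2.resize(f[150:310,320:460],None,fx=3.5,fy=3.5,interpolation=cv2.INTER_CUBIC)[:,:,::-1])
E
```

```text
pos [ 0.4593 -0.1624  0.1295] z axis [-0.0013  0.001  -1.    ] y axis [0.346 0.938 0.001] shift cm [-0.08 -0.09  1.75]
scene blue 378 min [ 0.4447 -0.1762  0.1001] max [ 0.4711 -0.1496  0.1677] mid [ 0.4579 -0.1629  0.1339] med [ 0.4485 -0.1633  0.1308]
scene orange 444 min [ 0.4349 -0.1849  0.0582] max [ 0.4812 -0.1413  0.0817] mid [ 0.458  -0.1631  0.0699] med [ 0.4575 -0.163   0.0723]
```

View pics/s3.png

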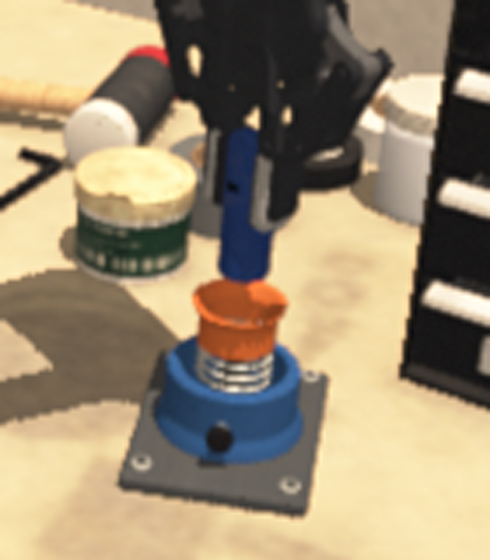

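Tube and ring are aligned: the scene midpoints agree within 0.2 mm. Lowering into the ring.

send_rows:
  rows:
    - [2,[-0.03,-0.05,1],0]
    - [2,[0,0,1],0]
    - [2,[0,0,0.8],0]
    - [2,[0,0,0.4],0]
    - [2,[0,0,0],0]
    - [2,[0,0,0],0]

```text
t: 5.68
tool_pos: [0.4602, -0.1642, 0.0986]
tool_rot: [0.553, 3.092, -0.0]
contact_force: [0.6, 1.0, 0.2]
opening: 0.0244
grip_force: 58.9
```

send_rows:
  rows:
    - [2,[0,0,0.2],0]
    - [2,[0,0,0.2],0]
    - [2,[0,0,0.2],0]
    - [2,[0,0,0.2],0]
    - [2,[0,0,0],0]
    - [2,[0,0,0],0]

```text
t: 6.42
tool_pos: [0.46, -0.1641, 0.0905]
tool_rot: [0.553, 3.093, -0.0]
contact_force: [-0.3, 0.2, 1.0]
opening: 0.0242
grip_force: 59.0
```

send_rows:
  rows:
    - [2,[0,0,0.1],0]
    - [2,[0,0,0.1],0]
    - [2,[0,0,0.1],0]
    - [2,[0,0,0.1],0]
    - [2,[0,0,0.1],0]
    - [2,[0,0,0],0]
    - [2,[0,0,0],0]

```text
t: 7.3
tool_pos: [0.46, -0.1641, 0.0854]
tool_rot: [0.553, 3.092, -0.0]
contact_force: [0.1, 0.6, 2.0]
opening: 0.0241
grip_force: 59.0
```

send_rows:
  rows:
    - [2,[0,0,0.1],0]
    - [2,[0,0,0.1],0]
    - [2,[0,0,0],0]
    - [2,[0,0,0],0]

```text
t: 7.8
tool_pos: [0.46, -0.1641, 0.0834]
tool_rot: [0.553, 3.092, -0.0]
contact_force: [-1.0, -0.5, 2.5]
opening: 0.0241
grip_force: 59.0
```

send_rows:
  rows:
    - [2,[0,0,0.1],0]
    - [2,[0,0,0.1],0]
    - [2,[0,0,0],0]
    - [2,[0,0,0],0]

```text
t: 8.3
tool_pos: [0.46, -0.1641, 0.0814]
tool_rot: [0.553, 3.092, -0.0]
contact_force: [-0.3, 0.5, 2.5]
opening: 0.0243
grip_force: 59.0
```

```bash
python3 - <<'E'
from h import *
d=grab("scene");W=pts(d);f=d["frame"]
print(ctrl.get_obs()["contact_force"].round(1))
cv2.imwrite("pics/s4.png",cv2.resize(f[150:310,320:460],None,fx=3.5,fy=3.5,interpolation=cv2.INTER_CUBIC)[:,:,::-1])
E
```

```text
[0.3 0.4 3.2]
```

View pics/s4.png

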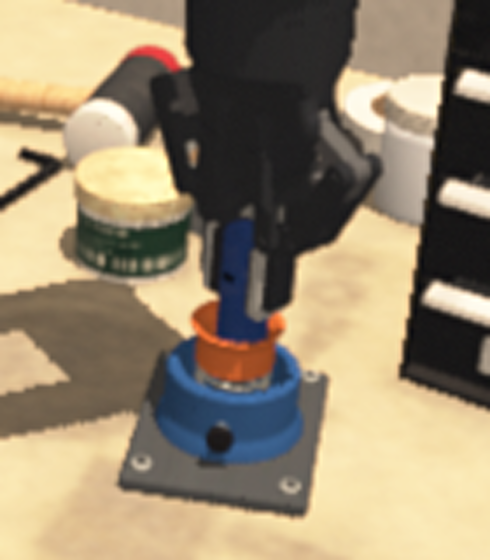

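The tube sits upright in the ring (crop (240,330)) and the ring has gone down about 11 mm on the spring alone. Continuing in small steps.

send_rows:
  rows:
    - [2,[0,0,0.1],0]
    - [2,[0,0,0.1],0]
    - [2,[0,0,0],0]
    - [2,[0,0,0],0]

```text
t: 8.85
tool_pos: [0.46, -0.1641, 0.0793]
tool_rot: [0.553, 3.092, -0.0]
contact_force: [0.1, -0.4, 3.2]
opening: 0.0242
grip_force: 59.0
```

send_rows:
  rows:
    - [2,[0,0,0.1],0]
    - [2,[0,0,0.1],0]
    - [2,[0,0,0],0]
    - [2,[0,0,0],0]

```text
t: 9.35
tool_pos: [0.46, -0.1641, 0.0773]
tool_rot: [0.553, 3.093, -0.0]
contact_force: [0.7, 0.4, 3.4]
opening: 0.0238
grip_force: 59.0
```

send_rows:
  rows:
    - [2,[0,0,0.1],0]
    - [2,[0,0,0.1],0]
    - [2,[0,0,0],0]
    - [2,[0,0,0],0]

```text
t: 9.85
tool_pos: [0.4601, -0.1641, 0.0756]
tool_rot: [0.553, 3.092, -0.0]
contact_force: [-0.4, 0.7, 4.2]
opening: 0.0242
grip_force: 59.0
```

send_rows:
  rows:
    - [2,[0,0,0.1],0]
    - [2,[0,0,0.1],0]
    - [2,[0,0,0],0]
    - [2,[0,0,0],0]

```text
t: 10.35
tool_pos: [0.4603, -0.1642, 0.075]
tool_rot: [-0.553, -3.092, -0.0]
contact_force: [-3.7, 2.5, 13.1]
opening: 0.0237
grip_force: 59.7
```

send_rows:
  rows:
    - [2,[0,0,0.05],0]
    - [2,[0,0,0.05],0]
    - [2,[0,0,0],0]
    - [2,[0,0,0],0]
    - [2,[0,0,0],0]
    - [2,[0,0,0],0]

```text
t: 11.1
tool_pos: [0.4605, -0.1643, 0.0749]
tool_rot: [-0.552, -3.092, 0.0]
contact_force: [-6.4, 2.0, 17.3]
opening: 0.0243
grip_force: 60.1
```

```bash
python3 - <<'E'
from h import *
d=grab("scene");W=pts(d);f=d["frame"];o=ctrl.get_obs()
print(o["contact_force"].round(1),o["tool_pos"].round(4),abs(o["dq"]).max())
hsv=cv2.cvtColor(f,cv2.COLOR_RGB2HSV);m=cv2.inRange(hsv,(5,170,100),(16,255,255)).astype(bool)&(np.hypot(W[...,0]-.459,W[...,1]+.1635)<.035)
P=W[m];print("rim z",np.percentile(P[:,2],[50,98]).round(4))
cv2.imwrite("pics/s5.png",cv2.resize(f[150:310,220:460],None,fx=3.2,fy=3.2,interpolation=cv2.INTER_CUBIC)[:,:,::-1])
E
```

```text
[-5.7  3.9 18.4] [ 0.4605 -0.1643  0.0749] 0.001751110907167505
rim z [0.0541 0.063 ]
```

View pics/s5.png

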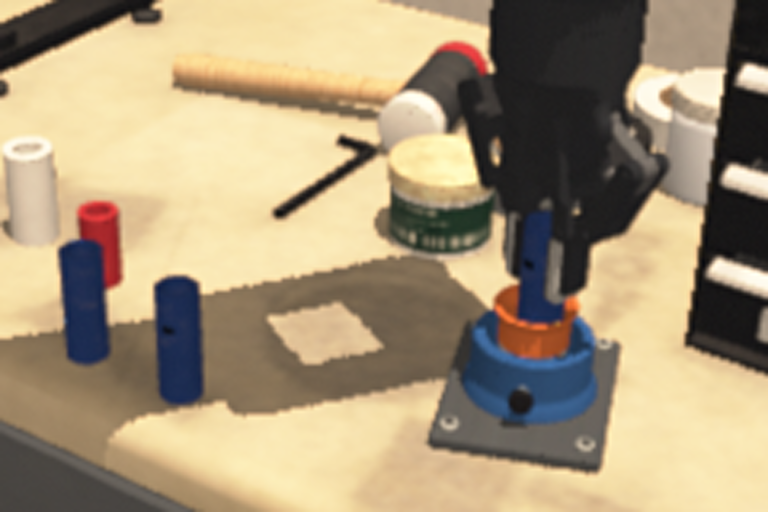

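Firm resistance of about 14 N above the spring at a ring depth of about 18 mm, but with some sideways force, and the tube is about 2 mm off the ring's centre. I'll back off, recentre and press again to confirm that this is the stop and not a jam.

send_rows:
  rows:
    - [2,[0,0,-0.2],0]
    - [2,[0,0,-0.3],0]
    - [2,[0.06,0.06,0],0]
    - [2,[0.06,0.06,0],0]
    - [2,[0,0,0],0]
    - [2,[0,0,0],0]

```text
t: 11.9
tool_pos: [0.4594, -0.1626, 0.0773]
tool_rot: [0.553, 3.092, -0.0]
contact_force: [0.4, -2.0, 3.3]
opening: 0.0243
grip_force: 59.0
```

send_rows:
  rows:
    - [2,[0,0,0.1],0]
    - [2,[0,0,0.1],0]
    - [2,[0,0,0.05],0]
    - [2,[0,0,0],0]
    - [2,[0,0,0],0]

```text
t: 12.52
tool_pos: [0.4595, -0.1626, 0.0753]
tool_rot: [0.553, 3.092, -0.0]
contact_force: [-0.9, -2.3, 6.8]
opening: 0.0237
grip_force: 59.0
```

send_rows:
  rows:
    - [2,[0,0,0.05],0]
    - [2,[0,0,0.05],0]
    - [2,[0,0,0],0]
    - [2,[0,0,0],0]

```text
t: 13.02
tool_pos: [0.4596, -0.1627, 0.075]
tool_rot: [0.553, 3.092, -0.0]
contact_force: [-1.6, -0.2, 10.0]
opening: 0.0243
grip_force: 59.3
```

The same height gives the same steep rise with almost no sideways force, so this is the stop. Pressing a little more.

send_rows:
  rows:
    - [2,[0,0,0.05],0]
    - [2,[0,0,0.05],0]
    - [2,[0,0,0.05],0]
    - [2,[0,0,0],0]
    - [2,[0,0,0],0]
    - [2,[0,0,0],0]

```text
t: 13.78
tool_pos: [0.4598, -0.1628, 0.0749]
tool_rot: [-0.553, -3.093, 0.0]
contact_force: [-5.2, 2.4, 18.6]
opening: 0.0243
grip_force: 59.9
```

send_rows:
  rows:
    - [2,[0,0,0],0]
    - [2,[0,0,0],0]
    - [2,[0,0,0],0]
    - [2,[0,0,0],0]
    - [2,[0,0,0],0]
    - [2,[0,0,0],0]

```text
t: 14.52
tool_pos: [0.4598, -0.1628, 0.0749]
tool_rot: [-0.553, -3.093, 0.0]
contact_force: [-5.9, 1.5, 17.4]
opening: 0.0244
grip_force: 59.9
```

Steady, so I'm handing in.

```bash
python3 -c "
from station import ctrl
print(ctrl.finish_job())"
```

```text
the job is handed in; nothing more can be done
None
```

I handed the job in at about 14.5 s with the blue tube upright in the spring ring, held on the hidden stop at about 13 N (17 N measured, less the spring) with the ring about 18 mm down. The red and white tubes were still standing when I last looked; the hand-in gave no verdict.

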